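# Load the sloped clip-and-staple tray

### The job

Load the sloped grey desk tray: put the flat box of paper clips in its wider lane and the smaller, taller box of staples in its narrower lane, each lying flat with its long side across the lane, and slide each one down under the hood until it rests fully home against the back stop. Leave the eraser and the staple remover where they lie.

Things in the scene. Friction and masses are not known exactly. Their poses are not given: they have to be found in the camera images.
- tray: The sloped tray: a fixed grey sheet-metal stand, about 205 long, 176 wide, 80 mm high. Origin under its middle, on the worktop; x points away from the robot, the way it slopes down. Two lanes side by side, open at the top and at the near, upper end. A box laid on a lane floor stays there by friction until it is pushed; 4 N is enough to slide it.
- chute_top (a point): Middle of the tray's upper (near) edge, on the lane floor surface, 66 mm above the worktop. x down the slope (14 degrees below level), y across to the left, z square off the floor. Floor: z = 0, x = 0 to 200 mm (back stop's face). Lanes: wide y = -6.5 to +83.5, narrow y = -83.5 to -10.5 mm. Guides beside the lanes 4 mm thick, 14 mm high, from x = 4 mm to the hood.
- hood_edge (a point): Lower front edge of the fixed hood that roofs the end of both lanes, mid-width, 42 mm above the floor (hood top 47 mm); axes as chute_top, 171 mm down the slope from it. A box is set down in the open part before it and slid on. At the stop the clip box still sticks out uphill of the hood by 24 mm, the staple box by 8 mm.
- wide_stop (a point): Foot of the back stop in the middle of the wide (left) lane, 90 mm wide, on the floor surface, under the hood; axes as chute_top, at x = 200, y = +38.5 mm from it. Takes the box of paper clips.
- narrow_stop (a point): Foot of the back stop in the middle of the narrow (right) lane, 73 mm wide, on the floor surface, under the hood; axes as chute_top, at x = 200, y = -47 mm from it. Takes the box of staples.
- clip_box_mid (a point): Centre of the closed, flat light-coloured card box of paper clips, the larger in plan: 53 (its x) by 75 (its y, the long side) by 20 mm high (z up), about 50 g. It starts flat on the worktop, so the point is 10 mm up.
- staple_box_mid (a point): Centre of the closed light-coloured card box of staples, the smaller in plan but taller: 37 (its x) by 62 (its y, the long side) by 31 mm high (z up), about 160 g. It starts flat on the worktop, so the point is 15.5 mm up.
- clip_box: The box of paper clips; origin at the centre of its underside, axes as clip_box_mid.
- staple_box: The box of staples; origin at the centre of its underside, axes as staple_box_mid.
- eraser_mid (a point): Centre of a loose eraser in a grey sleeve, 23 x 52 x 12 mm, lying left of the boxes; a bystander.
- staple_remover_mid (a point): Centre of a loose claw staple remover, 39 x 56 x 20 mm, lying left of the boxes; a bystander.
Things that resemble listed ones, but are neither listed nor needed, are in the scene too. What is shaped like the staple_box but purple or red is not meant.

How it is judged:
At the end, for the whole second after the job is handed in: The paper-clip box lies in the wide lane and the staple box in the narrow lane, each flat on the sloped floor (within 7 degrees, 5 mm in height), long side across the lane (within 8 degrees), its downhill face within 5 mm of the back stop, in the lane's middle to within 16 mm, at rest (x of clip_box_mid in the frame of wide_stop between -0.0315 and -0.0225 m and y of clip_box_mid in the frame of wide_stop between -0.016 and 0.016 m and z of clip_box_mid in the frame of wide_stop between 0.005 and 0.015 m and angle between the z axis of clip_box and the z axis of wide_stop, either way round below 0.12 rad and angle between the y axis of clip_box and the y axis of wide_stop, either way round below 0.15 rad and linear speed of each of clip_box, staple_box below 0.01 m/s and x of staple_box_mid in the frame of narrow_stop between -0.0235 and -0.0145 m and y of staple_box_mid in the frame of narrow_stop between -0.016 and 0.016 m and z of staple_box_mid in the frame of narrow_stop between 0.0105 and 0.0205 m and angle between the z axis of staple_box and the z axis of narrow_stop, either way round below 0.12 rad and angle between the y axis of staple_box and the y axis of narrow_stop, either way round below 0.15 rad); the robot touches nothing.
It fails at once if The eraser or the staple remover is moved more than 30 mm (distance of any of eraser_mid, staple_remover_mid from where it was at the start of the episode above 0.03 m).
It also fails if it takes over 72 s, if anything falls off the work surface, if the arm or the gripper's body presses on something with over 40 N, if the wrist force passes 120 N, or if a joint passes its speed limit or range.

### The arm

A 6-joint arm with a two-finger parallel gripper is mounted at the origin on a cart in front of the work surface, level with it; the furniture and walls round the work are solid. World frame = base frame: x ahead of the robot, y to its left, z up, the work surface at z = 0. Lengths are in m, angles in rad, forces in N, time in s.
With the tool pointing down it reaches from about 0.275 to 0.825 m from the base axis. Payload 4.9 kg.
Tool frame: the origin (TCP) lies midway between the tips of the shut fingers; the grasp point (between the pads) lies 19 mm behind it (grip_point_offset is the distance from the TCP to the grasp point, in m); z points along the fingers, x is the direction in which the jaws open and shut, and the axes are right-handed (so a half turn about z gives the same grasp; the last joint's range is limited). The gripper opens to 85 mm and grips with 20 to 120 N. Pads are 22 mm wide; open, the fingers measure 114 mm over their backs; the gripper's body (76 mm by 85 mm) begins 54 mm behind the grasp point. The pads swing forward as they close: fully open they stand 13 mm farther back than shut.
Start: joints at [0.989, 0.326, -0.193, 1.052, 0, 1.437], TCP at [0.238, 0.496, 0.205] pointing down, gripper open.
Joint ranges: [-2.65, 2.65], [-0.97, 1.79], [-1.3, 1.35], [-1.93, 2.1], [-1.47, 1.37], [-3.14, 3.14]. Speed limits (rad/s): [2.57, 2.57, 3.14, 3.14, 3.14, 3.14].

### API

Orientations are given as a rotation vector (axis times angle).
In Python, from cell import * gives the robot as it stands. Calls block until the motion is done:
- movep(position, orientation): joint-space move of the TCP to a pose.
- move_l(position, velocity=0.15, rot=None, until_force=None): straight line of the TCP; rot=None keeps the orientation; velocity is the mean speed in m/s. With until_force (N) it stops when the force on the tool has changed by that much, and returns True; else False.
- set_joints(angles): joint-space move.
- let_go() and grab(newtons=None): open the fingers fully, or close them until they stop; newtons is the grip in N (None keeps the last).
- sleep(seconds).
- ik(position, orientation): joint angles nearest the present ones, or None.
- get_state(): the state.
- grab_frame(name): name is "scene" or "top" or "wrist"; returns a dict with "img" (384x512x3 uint8, red, green, blue), "fx", "fy", "cx", "cy" (pixels), "k1" (the pictures are not rectified: a ray, as slopes to the right and down, at radius r is drawn at 1 + k1 r^2 times it, then the intrinsics apply), "cam_to_world" (4x4, takes a point from camera to world coordinates); the wrist camera has in their place "T_tool_cam" (4x4, takes a point from camera to tool coordinates, whose origin is the TCP and whose axes are the tool frame's). Camera axes: x right, y down, z forward; pixel columns grow to the right and rows downward; lengths in m; the calibration is good to about 2 mm. A picture is of the moment at which its call begins: read the wrist's pose just before it. There is no depth.
A pose or a line that the arm cannot do raises MotionError and nothing moves.
- sign_off(): hands the job in, once; it reports no verdict.
Trained networks look in the newest picture that a camera, given by its name, has taken for a name from the list of things; names that differ only in an ending like _2 or _b are one class to them, and where a whole thing is asked for, a point or a joint stands for the part that bears it (a point fixed in the world has none). Each returns a list of dicts, best first, with "score" (0 to 1); they miss things now and then, are a little off and sometimes report something else, mostly with a low value. They report only what shows in the picture. A call takes as long as a camera call. They do not tell look-alikes from the thing itself.
- spot_in(camera, name): "centre" ([column, row] in pixels, amid what is visible of it).
- silhouettes(camera, name): "mask" (384x512 bool, what is visible of it) and "centre" ([column, row] in pixels, amid what is visible of it).
- tip_of(camera, name): "centre" ([column, row] in pixels: a listed point, or the origin of a listed thing).
The state is a dict: "clock": time; "q": joint angles; "joint_velocities": joint speeds; "tau": joint torques, N m; "position": TCP position; "eef_rot": TCP orientation; "contact_force": force on the tool from outside, world axes, zero at the start; "wrist_torque": the same for the moment, N m; "finger_gap": opening from 0.0 (shut) to 1.0 (fully open).
Only numpy, scipy, OpenCV 4.12 (cv2) and the standard library are available. Lean on these libraries where they do the work, as an engineer would, in place of code of your own. Each camera call takes 0.05 s, during which the arm holds its last target. There are 200 camera calls.

## Working session

There is one attempt and no reset: what is moved stays moved. The work goes in short steps, each a Python script; the robot and the scene stay as the last script left them, time stands still between calls to the robot, and variables do not carry over. Pictures are saved under pics/ and viewed, about 8 in all and at most 12, crops included, and the job is handed in when it is done.

```bash
mkdir -p pics; ls
cat > h.py <<'E'
from cell import *
import numpy as np, cv2
from scipy.spatial.transform import Rotation as R
def cam_pose(f, st=None):
    if "cam_to_world" in f: return np.array(f["cam_to_world"])
    T=np.eye(4); T[:3,:3]=R.from_rotvec(st["eef_rot"]).as_matrix(); T[:3,3]=st["position"]
    return T@np.array(f["T_tool_cam"])
def KD(f):
    return np.array([[f["fx"],0,f["cx"]],[0,f["fy"],f["cy"]],[0,0,1.]]), np.array([f["k1"],0,0,0,0.])
def to_world(f,T,px,z):
    K,D=KD(f); p=cv2.undistortPoints(np.array(px,float).reshape(-1,1,2),K,D).reshape(-1,2)
    d=np.c_[p,np.ones(len(p))]@T[:3,:3].T
    return T[:3,3]+d*((z-T[2,3])/d[:,2])[:,None]
def to_px(f,T,P):
    K,D=KD(f); Ti=np.linalg.inv(T)
    return cv2.projectPoints(np.array(P,float).reshape(-1,1,3),cv2.Rodrigues(Ti[:3,:3])[0],Ti[:3,3],K,D)[0].reshape(-1,2)
def save(f,n,img=None): cv2.imwrite("pics/"+n,cv2.cvtColor(f["img"] if img is None else img,cv2.COLOR_RGB2BGR))
E
python3 - <<'E'
from h import *
s=get_state(); print(s["clock"],s["position"],s["eef_rot"],s["finger_gap"])
for c in("top","scene"):
    f=grab_frame(c); save(f,c+"0.png"); T=cam_pose(f); print(c,T[:3,3].round(3),f["fx"],f["k1"])
    for n,z in(("clip_box_mid",.01),("staple_box_mid",.0155),("chute_top",.066),("hood_edge",.0655),("wide_stop",.0176),("narrow_stop",.0176),("tray",0),("eraser_mid",.006),("staple_remover_mid",.01)):
        for d in tip_of(c,n)[:3]: print(n,round(d["score"],2),np.round(d["centre"]),to_world(f,T,d["centre"],z)[0].round(3))
E
```

```text
pics
0.0 [0.23776981 0.49524642 0.20439925] [ 2.65862042e+00  1.67237453e+00 -2.47769662e-03] 0.9994914804528399
top [0.468 0.245 0.934] 385.0114834872133 -0.05485709942544469
clip_box_mid 0.6 [223. 260.] [0.407 0.321 0.01 ]
staple_box_mid 0.96 [224. 193.] [0.566 0.32  0.015]
staple_box_mid 0.93 [283. 253.] [0.423 0.179 0.015]
staple_box_mid 0.67 [356. 259.] [0.408 0.007 0.015]
chute_top 0.74 [321. 209.] [0.525 0.097 0.066]
hood_edge 0.81 [339. 137.] [0.692 0.05  0.066]
wide_stop 0.76 [321. 134.] [0.711 0.084 0.018]
narrow_stop 0.92 [354. 139.] [0.698 0.003 0.018]
narrow_stop 0.6 [340. 136.] [0.704 0.038 0.018]
tray 0.58 [330. 177.] [0.607 0.06  0.   ]
eraser_mid 0.75 [154. 240.] [0.452 0.487 0.006]
staple_remover_mid 0.46 [151. 181.] [0.596 0.498 0.01 ]
scene [ 0.221 -0.446  0.798] 396.15093304919367 -0.11387786555625946
clip_box_mid 0.83 [196. 207.] [0.399 0.319 0.01 ]
staple_box_mid 0.88 [252. 189.] [0.567 0.314 0.015]
staple_box_mid 0.81 [226. 239.] [0.431 0.173 0.015]
staple_box_mid 0.71 [245. 294.] [0.409 0.004 0.015]
chute_top 0.63 [274. 235.] [0.526 0.096 0.066]
hood_edge 0.78 [343. 229.] [0.69  0.042 0.066]
hood_edge 0.37 [198. 208.] [0.39  0.258 0.066]
wide_stop 0.86 [342. 225.] [0.726 0.088 0.018]
narrow_stop 0.87 [354. 250.] [0.707 0.003 0.018]
tray 0.95 [309. 248.] [0.615 0.068 0.   ]
tray 0.71 [254. 190.] [ 0.579  0.323 -0.   ]
eraser_mid 0.58 [196. 169.] [0.453 0.48  0.006]
staple_remover_mid 0.41 [237. 154.] [0.595 0.491 0.01 ]
```

```bash
python3 -c "
import cv2,numpy as np
a=cv2.imread('pics/top0.png');b=cv2.imread('pics/scene0.png')
cv2.imwrite('pics/t0.png',cv2.resize(a,(800,600)))"
```

```text
(no output)
```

View pics/t0.png

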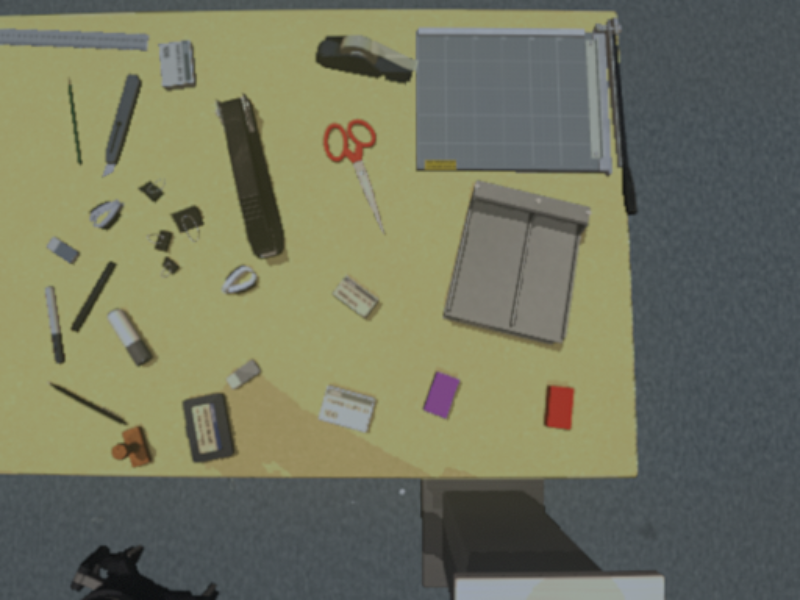

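View pics/scene0.png

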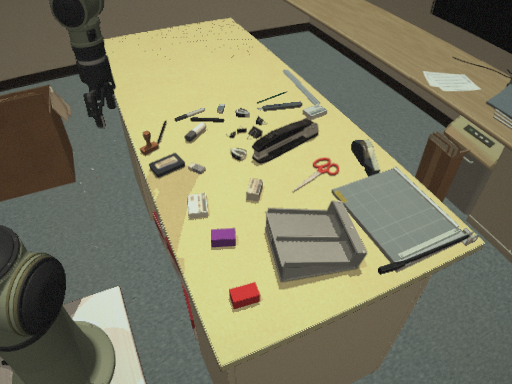

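The top view shows the clip box at (347,409) and the light staple box at (356,297), both on the 800 px scale. The purple and red boxes are decoys. The tray's near edge runs from (447,315) to (563,340), with the wide lane on the left. Next are closer looks with the wrist camera.

```bash
cat >> h.py <<'E'
def down(yaw): return (R.from_euler('z',yaw)*R.from_euler('x',np.pi)).as_rotvec()
def rect(f,T,name,near,z,cam="wrist"):
    "min-area rectangle (m) of the silhouette nearest to a world point, edges taken at height z"
    out=[]
    for d in silhouettes(cam,name):
        c=max(cv2.findContours(d["mask"].astype(np.uint8),cv2.RETR_EXTERNAL,cv2.CHAIN_APPROX_NONE)[0],key=len)
        P=to_world(f,T,c.reshape(-1,2),z)[:,:2]
        (cx,cy),(w,h),a=cv2.minAreaRect((P*1000).astype(np.float32))
        yaw=np.radians(a if w<h else a+90)   # direction of the short side
        yaw=(yaw+np.pi/2)%np.pi-np.pi/2
        out.append((np.hypot(cx/1e3-near[0],cy/1e3-near[1]),cx/1e3,cy/1e3,yaw,w,h,d["score"]))
    return sorted(out)
E
python3 - <<'E'
from h import *
a=down(-0.2); b=down(-0.2+np.pi)
for p in([.44,.29,.33],[.52,.08,.36]):
    for o in(a,b):
        q=ik(p,o); print(p,None if q is None else np.round(q,2))
movep([.44,.29,.33],a)
s=get_state();f=grab_frame("wrist");T=cam_pose(f,s);save(f,"w1.png");print(s["clock"],T[:3,3].round(3),np.array(f["T_tool_cam"]).round(3).tolist(),f["fx"])
for n,near,z in(("clip_box",(.403,.32),.02),("staple_box",(.567,.317),.031)):
    for r in rect(f,T,n,near,z): print(n,np.round(r,3))
movep([.52,.08,.36],a)
s=get_state();f=grab_frame("wrist");T=cam_pose(f,s);save(f,"w2.png");print(s["clock"],T[:3,3].round(3))
for n,z in(("chute_top",.066),("hood_edge",.0655),("wide_stop",.0176),("narrow_stop",.0176),("tray",0)):
    for d in tip_of("wrist",n)[:2]: print(n,round(d["score"],2),np.round(d["centre"]),to_world(f,T,d["centre"],z)[0].round(3))
im=np.hstack([cv2.imread("pics/w1.png"),cv2.imread("pics/w2.png")]); cv2.imwrite("pics/w12.png",cv2.resize(im,(800,300)))
cv2.imwrite("pics/w2b.png",cv2.resize(cv2.imread("pics/w2.png"),(800,600)))
E
```

```text
[0.44, 0.29, 0.33] [ 0.44  0.23 -0.    1.33  0.    2.21]
[0.44, 0.29, 0.33] [ 0.44  0.23 -0.    1.33  0.   -0.93]
[0.52, 0.08, 0.36] [0.01 0.23 0.07 1.41 0.   1.78]
[0.52, 0.08, 0.36] [ 0.01  0.23  0.07  1.41  0.   -1.36]
2.2 [0.454 0.366 0.499] [[1.0, 0.0, -0.0, -0.001], [-0.0, 0.953, 0.304, -0.077], [0.001, -0.304, 0.953, -0.169], [0.0, 0.0, 0.0, 1.0]] 304.0286300449538
clip_box [ 4.0000e-03  4.0400e-01  3.2400e-01 -2.5000e-01  7.6355e+01  5.4348e+01
  6.2000e-01]
staple_box [ 0.192  0.427  0.186  1.226 45.071 62.441  0.72 ]
staple_box [3.4300e-01 4.0800e-01 1.3000e-02 1.4490e+00 5.7680e+01 6.0669e+01
 6.8000e-01]
3.2583 [0.534 0.157 0.529]
chute_top 0.79 [259. 136.] [0.529 0.091 0.066]
chute_top 0.48 [364. 164.] [0.683 0.016 0.066]
hood_edge 0.86 [372. 141.] [0.698 0.049 0.066]
wide_stop 0.57 [374. 111.] [0.722 0.088 0.018]
narrow_stop 0.72 [365. 162.] [0.7   0.005 0.018]
tray 0.93 [306. 132.] [0.608 0.074 0.   ]
tray 0.6 [150.   0.] [0.401 0.329 0.   ]
```

View pics/w12.png

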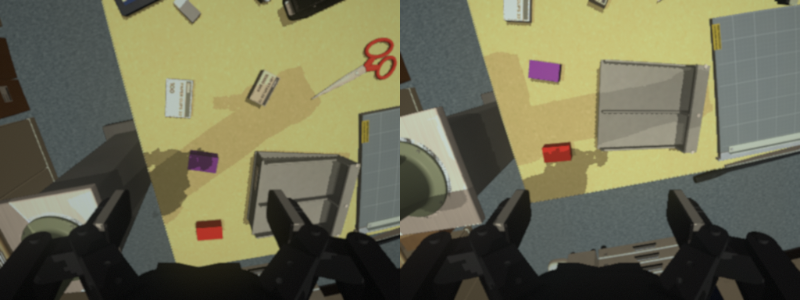

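View pics/w2b.png

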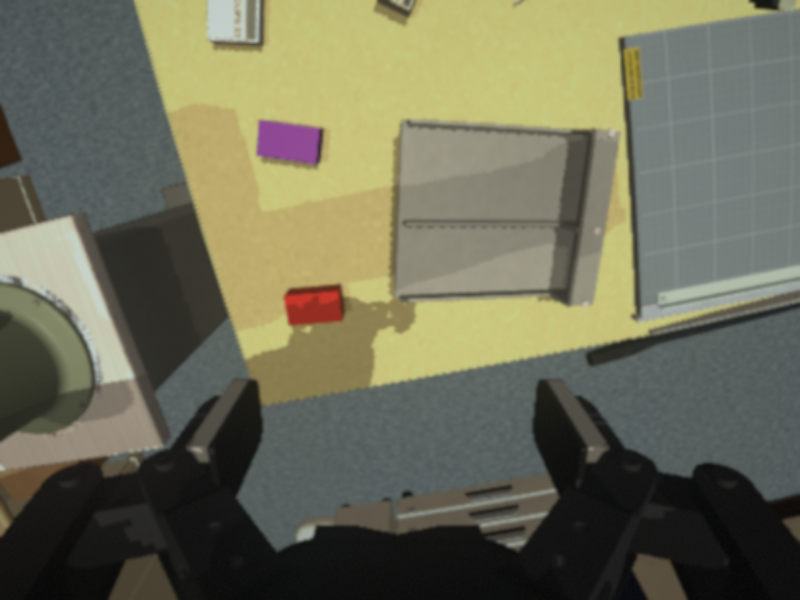

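The wrist view shows the tray clearly: near edge about (402,122) to (397,298), hood front about (592,130) to (570,303) on the 800 px scale. The clip box measures 76x54 mm, matching its 75x53. I'll fit the tray pose to image edges and measure the staple box from above it.

```bash
cat > tray.py <<'E'
from h import *
from scipy.optimize import minimize
S=np.radians(14)
def chute(p): # x,y,yaw of chute_top -> 4x4
    T=np.eye(4); T[:3,:3]=(R.from_euler('z',p[2])*R.from_euler('y',S)).as_matrix(); T[:3,3]=[p[0],p[1],.066]; return T
W=87.5
SEG=[((0,-W,0),(0,W,0)),((171,-W,47),(171,W,47)),((171,-W,42),(171,W,42))]+[((4,y,z),(165,y,z)) for y,z in((W,14),(83.5,14),(-83.5,14),(-W,14),(-6.5,14),(-10.5,14))]
PTS=np.vstack([np.linspace(a,b,60) for a,b in SEG])/1000
def pw(p): C=chute(p); return PTS@C[:3,:3].T+C[:3,3]
def fit(views,p0):
    dts=[cv2.distanceTransform(255-cv2.Canny(cv2.cvtColor(f["img"],cv2.COLOR_RGB2GRAY),25,60),cv2.DIST_L2,5) for f,_ in views]
    def cost(p):
        c=0
        for (f,T),d in zip(views,dts):
            u=to_px(f,T,pw(p)).astype(np.float32)
            v=cv2.remap(d,u[:,0].copy(),u[:,1].copy(),cv2.INTER_LINEAR,borderValue=10).ravel()
            c+=np.minimum(v,5).mean()
        return c
    best=None
    for dx in(-.006,0,.006):
        for dy in(-.006,0,.006):
            for da in(-.05,0,.05):
                r=minimize(cost,np.array(p0)+[dx,dy,da],method="Nelder-Mead",options=dict(initial_simplex=np.array(p0)+[dx,dy,da]+np.array([[0,0,0],[.004,0,0],[0,.004,0],[0,0,.03]]),xatol=1e-4,fatol=1e-4))
                if best is None or r.fun<best.fun: best=r
    return best
E
python3 - <<'E'
from tray import *
o=down(-0.2)
movep([.60,.12,.28],o)
s=get_state();f=grab_frame("wrist");T=cam_pose(f,s)
ft=grab_frame("top");Tt=cam_pose(ft)
p0=[.527,.094,-.24]
for v in([(f,T)],[(ft,Tt)],[(f,T),(ft,Tt)]):
    r=fit(v,p0); print(r.x.round(4),round(r.fun,2))
    if v[0][0] is f: 
        keep=r.x
        if len(v)==1: kw=r.x
im=f["img"].copy()
for u in to_px(f,T,pw(kw)): cv2.circle(im,tuple(int(k) for k in u.round()),0,(255,0,0),-1)
movep([.55,.36,.28],o)
s=get_state();f2=grab_frame("wrist");T2=cam_pose(f2,s)
for r in rect(f2,T2,"staple_box",(.567,.317),.031): print("staple",np.round(r,3))
for r in rect(f2,T2,"clip_box",(.404,.324),.02): print("clip",np.round(r,3))
print(s["clock"])
save(f,"a.png",np.hstack([im,f2["img"]])); cv2.imwrite("pics/a.png",cv2.resize(cv2.imread("pics/a.png")[:300],(1024,300))[:,:800])
cv2.imwrite("pics/tr.png",cv2.resize(cv2.cvtColor(im,cv2.COLOR_RGB2BGR)[:300,100:],None,fx=1.9,fy=1.9))
E
```

```text
[ 0.5219  0.0964 -0.2358] 0.74
[ 0.5239  0.0967 -0.2396] 0.97
[ 0.5225  0.0967 -0.2392] 1.74
staple [ 7.0000e-03  5.7300e-01  3.1400e-01 -6.4800e-01  6.6361e+01  4.1274e+01
  5.8000e-01]
staple [ 0.188  0.429  0.189  1.233 52.34  62.742  0.63 ]
clip [ 3.0000e-03  4.0700e-01  3.2400e-01 -2.7200e-01  8.1589e+01  5.6886e+01
  7.1000e-01]
5.175
```

View pics/tr.png

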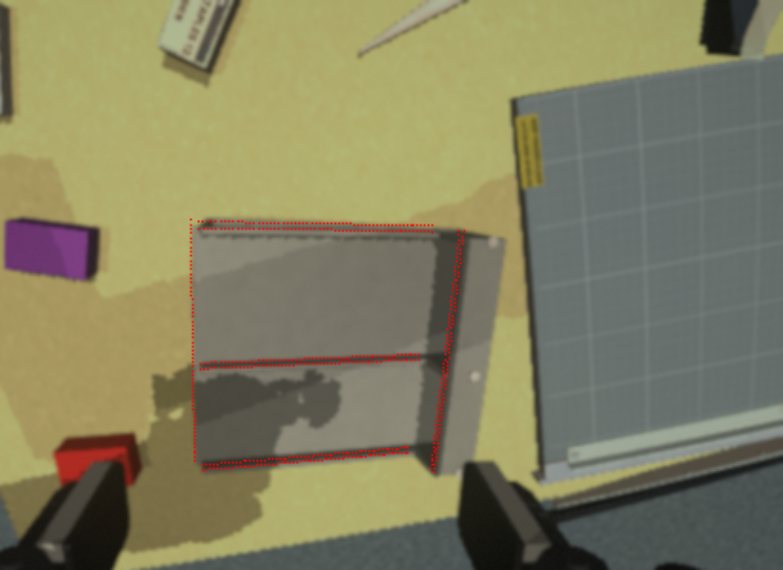

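View pics/a.png

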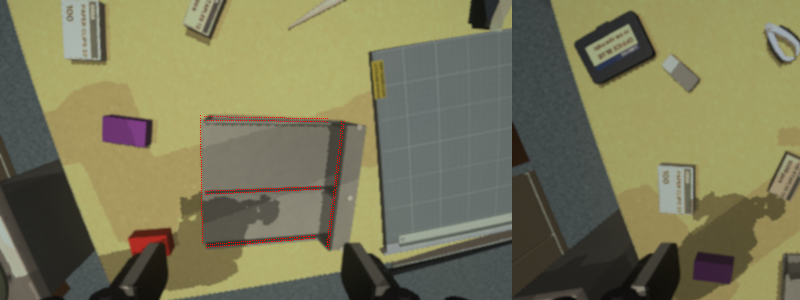

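The tray fit overlays well, with chute_top at (0.5225, 0.0965) and yaw -0.238; the wrist and top views agree within 2 mm. Next I measure the clip box with a hull fit, pick it and place it.

```bash
cat > job.py <<'E'
from tray import *
C=chute([.5225,.0965,-.238])
TILT=(R.from_matrix(C[:3,:3])*R.from_euler('x',np.pi)).as_rotvec()
PUSH=(R.from_matrix(C[:3,:3])*R.from_euler('z',np.pi/2)*R.from_euler('x',np.pi)).as_rotvec()
def cp(x,y,z): return C[:3,:3]@(np.array([x,y,z])/1000)+C[:3,3]
def boxpose(name,dims,guess):
    "move to look, fit projected box outline to the silhouette"
    movep([guess[0],guess[1]+.035,.26],down(-.2)); sleep(.2)
    s=get_state();f=grab_frame("wrist");T=cam_pose(f,s)
    g=to_px(f,T,[[*guess[:2],dims[2]/2]])[0]
    ds=[d for d in silhouettes("wrist",name) if np.hypot(*(np.array(d["centre"])-g))<40]
    m=ds[0]["mask"]; L=np.array([[i,j,k] for i in(-.5,.5) for j in(-.5,.5) for k in(0,1)])*dims
    def hull(p):
        P=R.from_euler('z',p[2]).apply(L)+[p[0],p[1],0]
        h=np.zeros(m.shape,np.uint8); cv2.fillConvexPoly(h,(cv2.convexHull(to_px(f,T,P).astype(np.float32))*16).astype(np.int32),1,shift=4); return h>0
    cost=lambda p:1-(hull(p)&m).sum()/(hull(p)|m).sum()
    p0=np.array(guess)
    r=minimize(cost,p0,method="Nelder-Mead",options=dict(initial_simplex=p0+np.array([[0,0,0],[.006,0,0],[0,.006,0],[0,0,.1]])))
    return r.x,1-r.fun
def pick(p,zg,F):
    o=down(p[2]); movep([p[0],p[1],.12],o); move_l([p[0],p[1],zg],.1); grab(F)
    s=get_state(); print("gap mm",85*s["finger_gap"],"pos",s["position"].round(4)); move_l([p[0],p[1],.18],.2)
def place(x,y,zg):
    movep(cp(x,y,zg+70),TILT); move_l(cp(x,y,zg+10),.12)
    hit=move_l(cp(x,y,zg-2),.02,until_force=5); s=get_state()
    print("set down",hit,(C[:3,:3].T@(s["position"]-C[:3,3])*1000).round(1)); let_go(); move_l(cp(x,y,zg+75),.2)
E
python3 - <<'E'
from job import *
print([None if (q:=ik(p,o)) is None else np.round(q,2) for p,o in((cp(100,38.5,2),TILT),(cp(105,-47,4),TILT),(cp(137,38.5,8),PUSH),(cp(153,-47,12),PUSH),(cp(40,-47,12),PUSH))])
p,iou=boxpose("clip_box",np.array([.053,.075,.02]),[.404,.323,-.25]); print(p.round(4),round(iou,3))
if iou>.85 and np.hypot(p[0]-.404,p[1]-.323)<.01:
    pick(p,.001,30); s=get_state(); print("after lift",85*s["finger_gap"],s["clock"])
    movep([.5,.2,.25],down(-.2)); f=grab_frame("wrist"); save(f,"g.png")
E
```

```text
[array([0.03, 0.81, 0.17, 1.17, 0.06, 1.83]), array([-0.1 ,  0.77,  0.1 ,  1.14,  0.03,  1.71]), array([0.01, 0.88, 0.31, 1.24, 0.06, 0.24]), array([-0.11,  0.86,  0.28,  1.23,  0.03,  0.13]), array([-0.08,  0.65, -0.08,  1.09,  0.04,  0.15])]
[ 0.4041  0.323  -0.2529] 0.936
gap mm -0.6664438222808475 pos [0.4041 0.323  0.001 ]
after lift -0.049231574087088316 10.05
```

View pics/g.png

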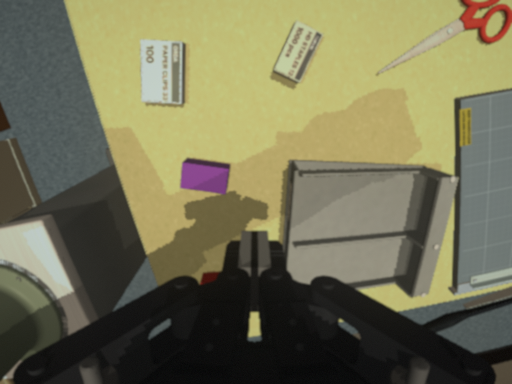

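The fingers shut completely, so the clip box slipped out or was missed. In the picture it is still near its old place at (163,72). I'll re-measure to see whether it moved.

Run:
```python
from job import *
let_go()
p,iou=boxpose("clip_box",np.array([.053,.075,.02]),[.404,.323,-.25]); print(p.round(4),round(iou,3))
movep([p[0],p[1],.12],down(p[2]))
move_l([p[0],p[1],.001],.15)
s=get_state(); print(s["finger_gap"],s["contact_force"],s["position"],s["clock"])
f=grab_frame("wrist"); ft=grab_frame("scene")
im=np.hstack([f["img"][184:,100:420],cv2.resize(ft["img"][150:270,120:280],(320,240))[:200]]); save(f,"d.png",cv2.resize(im,(800,250)))
```

```text
[ 0.4049  0.3233 -0.2404] 0.942
0.9994748511120759 [0.71236863 0.10057573 0.60582885] [0.40588235 0.32408418 0.00208235] 14.2417
```

View pics/d.png

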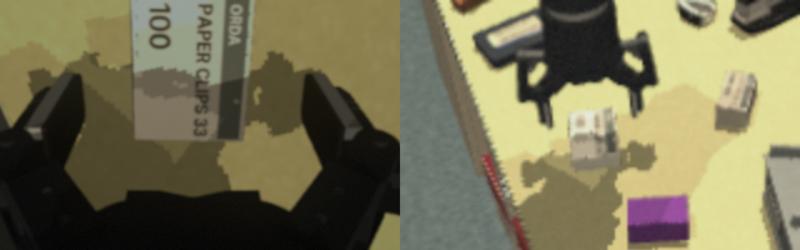

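The wrist view shows the open fingers correctly straddling the box, which has barely moved. I'll close again from here and watch gap and force.

Run:
```python
from job import *
def pr(t):
    s=get_state(); print(t,round(s["clock"],2),"gap",round(85*s["finger_gap"],2),s["position"].round(4),s["contact_force"].round(2),s["wrist_torque"].round(2))
pr("before"); grab(40); pr("after"); sleep(.3); pr("later")
f=grab_frame("wrist"); save(f,"e.png",cv2.resize(f["img"],(640,480)))
```

```text
before 14.34 gap 85.0 [0.406  0.324  0.0022] [0.37 0.12 0.46] [ 0.01 -0.01  0.  ]
after 15.11 gap 0.48 [0.4048 0.3233 0.0009] [-0.6   0.64 -0.16] [-0.02 -0.    0.01]
later 15.41 gap 0.04 [0.4048 0.3233 0.001 ] [-0.29 -0.96  0.18] [-0.04 -0.01  0.02]
```

View pics/e.png

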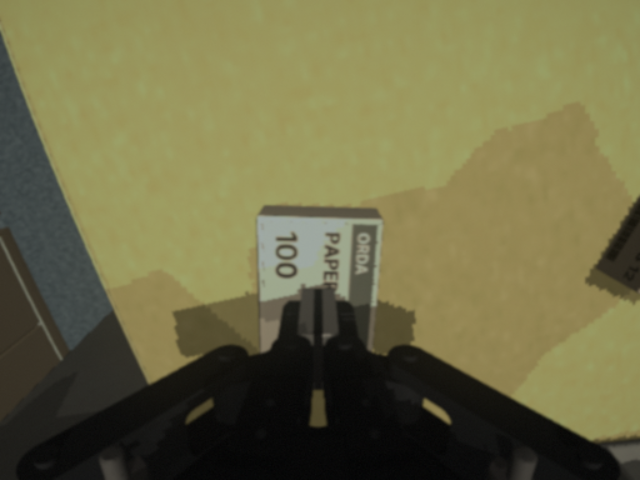

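The shut fingers appear above the box, not in it, so the real tool height looks higher than reported. I'll check against the scene camera and feel down to the box top.

Run:
```python
from job import *
f=grab_frame("scene");T=cam_pose(f)
for z in(-.013,.014,.03,.045): print("open tips px at z",z,to_px(f,T,[[.405-.0485*np.cos(.24),.323+.0485*np.sin(.24),z],[.405+.0485*np.cos(.24),.323-.0485*np.sin(.24),z]]).round(0).tolist(),"seen (178,196),(214,194)")
for n in ("clip_box_mid",): print([ (round(d["score"],2),np.round(d["centre"])) for d in tip_of("scene",n)[:2]], to_px(f,T,[[.405,.323,.01]]).round(0))
hit=move_l([.4049,.3233,-.03],.03,until_force=4); s=get_state(); print(hit,s["position"].round(4),s["contact_force"].round(2),s["clock"])
```

```text
open tips px at z -0.013 [[181.0, 213.0], [215.0, 209.0]] seen (178,196),(214,194)
open tips px at z 0.014 [[180.0, 207.0], [215.0, 202.0]] seen (178,196),(214,194)
open tips px at z 0.03 [[179.0, 202.0], [214.0, 198.0]] seen (178,196),(214,194)
open tips px at z 0.045 [[179.0, 199.0], [214.0, 194.0]] seen (178,196),(214,194)
[(0.59, array([196., 205.]))] [[198. 205.]]
True [ 0.4051  0.3234 -0.0057] [-1.53 -1.48  7.11] 16.0167
```

The shut tips met the 20 mm box top at reported z = -0.006, and the scene camera agrees: real height is about 25 mm above what is reported. I'll apply that offset, guard each descent with force, and retry.

Run:
```python
from job import *
x,y=.4049,.3233
move_l([x,y,.03],.15); let_go()
hit=move_l([x,y,-.024],.06,until_force=6); s=get_state(); print(hit,s["position"].round(4))
grab(40); s=get_state(); print("gap",85*s["finger_gap"],s["position"].round(4),s["contact_force"].round(1))
if s["finger_gap"]>.4:
    move_l([x,y,.15],.2); s=get_state(); print("lifted gap",85*s["finger_gap"],s["contact_force"].round(2),s["clock"])
    f=grab_frame("wrist"); fs=grab_frame("scene")
    save(f,"k.png",np.hstack([f["img"],cv2.resize(fs["img"][100:292,90:346],(512,384))])); cv2.imwrite("pics/k.png",cv2.resize(cv2.imread("pics/k.png"),(800,300)))
```

```text
False [ 0.4052  0.3235 -0.0237]
gap 51.22318689180527 [ 0.4052  0.3236 -0.0234] [-1.  -0.2  5.7]
lifted gap 51.76453187133798 [-0.11 -0.36 -1.39] 19.675
```

View pics/k.png

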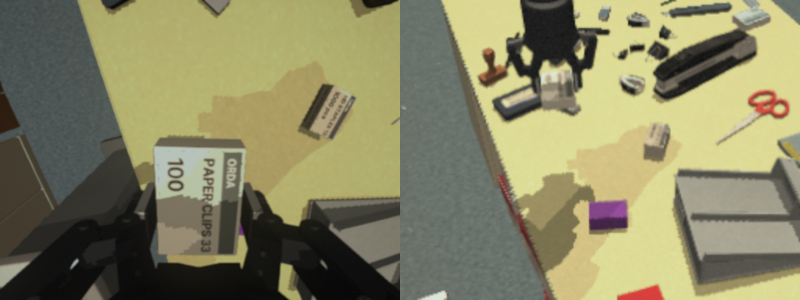

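The clip box is gripped (gap 52 mm), level and centred. The fingers evidently end about 25 mm short of the reported TCP, so I'll use that along the tool axis. Now I place it in the wide lane with a guarded descent and fit its pose there.

```bash
cat >> job.py <<'E'
def place(x,y,zg):
    movep(cp(x,y,zg+65),TILT); move_l(cp(x,y,zg+8),.15)
    hit=move_l(cp(x,y,zg-9),.03,until_force=5); print("set down",hit,intray(),get_state()["contact_force"].round(1))
    let_go(); move_l(cp(x,y,zg+60),.25)
def intray(): return (C[:3,:3].T@(get_state()["position"]-C[:3,3])*1000).round(1)
def look(name,dims,guess):
    "pose (mm,mm,rad) of a box lying in a lane, in the chute frame"
    movep([.58,.13,.30],down(-.2)); sleep(.2)
    s=get_state();f=grab_frame("wrist");T=cam_pose(f,s)
    L=np.array([[i,j,k] for i in(-.5,.5) for j in(-.5,.5) for k in(0,1)])*dims
    def hp(p): return to_px(f,T,(R.from_euler('z',p[2]).apply(L)+[p[0]/1e3,p[1]/1e3,0])@C[:3,:3].T+C[:3,3])
    g=hp(guess).mean(0); ds=sorted(silhouettes("wrist",name),key=lambda d:np.hypot(*(np.array(d["centre"])-g)))
    if not ds: print("not found"); return f,T,None
    m=ds[0]["mask"]
    def cost(p):
        h=np.zeros(m.shape,np.uint8); cv2.fillConvexPoly(h,(cv2.convexHull(hp(p).astype(np.float32))*16).astype(np.int32),1,shift=4); h=h>0
        return 1-(h&m).sum()/(h|m).sum()
    p0=np.array(guess,float); r=minimize(cost,p0,method="Nelder-Mead",options=dict(initial_simplex=p0+np.array([[0,0,0],[6,0,0],[0,6,0],[0,0,.1]])))
    print(name,"in tray",r.x.round(2),"iou",round(1-r.fun,3)); return f,T,r.x
E
python3 - <<'E'
from job import *
place(98,38.5,-23.5)
f,T,p=look("clip_box",np.array([.053,.075,.02]),[98,38.5,0]); save(f,"p1.png"); print(get_state()["clock"])
E
```

```text
set down True [ 98.9  38.8 -23.4] [-0.  -0.7  2.8]
clip_box in tray [ 9.919e+01  3.877e+01 -2.000e-02] iou 0.947
24.0083
```

The clip box lies in the wide lane at x=99, y=38.8 mm, yaw -0.02. Now I push it home.

```bash
cat >> job.py <<'E'
def push(x0,xe,y,z,F=14):
    grab(20); movep(cp(x0,y,z+50),PUSH); move_l(cp(x0,y,z),.15); print("start",intray(),get_state()["contact_force"].round(1))
    for k in range(3):
        hit=move_l(cp(xe+10,y,z),.07,until_force=F); q=intray(); print("push",hit,q,get_state()["contact_force"].round(1))
        if q[0]>xe-6: break
    q=intray(); move_l(cp(q[0]-12,y,z),.1); move_l(cp(q[0]-12,y,z+60),.25); let_go()
E
python3 - <<'E'
from job import *
push(50,136,38.5,-17)
f,T,p=look("clip_box",np.array([.053,.075,.02]),[173,38.5,0]); save(f,"p2.png"); print(get_state()["clock"])
E
```

```text
start [ 50.1  38.7 -16.3] [-0.5 -0.5  1.2]
push True [137.3  38.1 -18.3] [0.7 0.1 0.3]
clip_box in tray [ 1.7319e+02  3.7920e+01 -5.0000e-02] iou 0.755
31.0167
```

The push stopped on force at x=137 mm, where 136 was expected for home. Now the staple box.

Run:
```python
from job import *
p,iou=boxpose("staple_box",np.array([.037,.062,.031]),[.571,.313,-.648]); print(p.round(4),round(iou,3))
if iou>.85 and np.hypot(p[0]-.571,p[1]-.313)<.012:
    x,y,a=p; movep([x,y,.07],down(a)); sleep(.15)
    hit=move_l([x,y,-.021],.1,until_force=8); print(hit,get_state()["position"].round(4))
    grab(50); s=get_state(); print("gap",85*s["finger_gap"],s["position"].round(4),s["contact_force"].round(1))
    if s["finger_gap"]>.3:
        move_l([x,y,.12],.2); s=get_state(); print("lifted",85*s["finger_gap"],s["contact_force"].round(2))
        place(103,-47,-20.5)
        f,T,q=look("staple_box",np.array([.037,.062,.031]),[103,-47,0]); save(f,"p3.png")
print(get_state()["clock"])
```

```text
[ 0.5741  0.3105 -0.6231] 0.927
False [ 0.5748  0.3108 -0.0203]
gap 35.45042457722021 [ 0.5746  0.3107 -0.0204] [ 0.6 -0.3  3.8]
lifted 35.528954980759316 [-0.24  0.08 -2.07]
set down True [101.9 -48.  -14.5] [-0.4 -0.4 -0.4]
staple_box in tray [ 1.0353e+02 -4.7560e+01  6.0000e-02] iou 0.914
39.6667
```

The set-down stopped about 6 mm high, so I'll look at how the staple box lies.

```bash
python3 -c "
import cv2;a=cv2.imread('pics/p3.png')[60:320,150:440];cv2.imwrite('pics/p3c.png',cv2.resize(a,None,fx=2.3,fy=2.3))"
```

```text
(no output)
```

View pics/p3c.png

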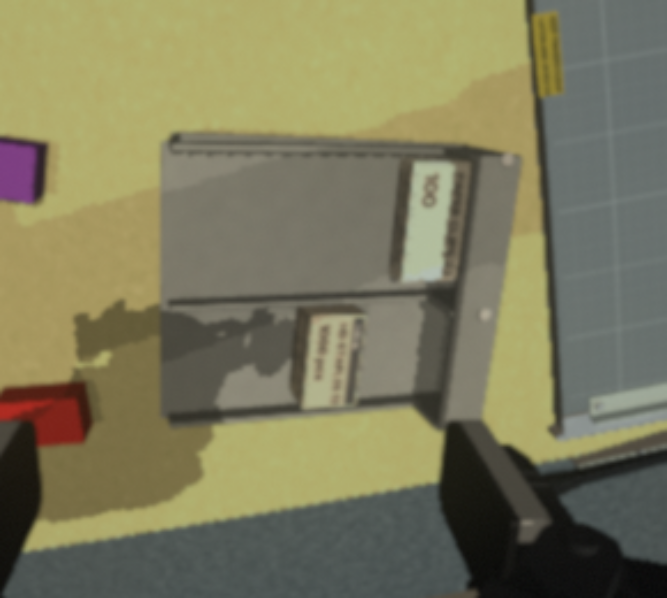

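The staple box lies flat in its lane at (330,355), near the right guide, and the clip box is squarely under the hood at (430,220). Pushing the staple box home.

Run:
```python
from job import *
push(60,152,-47,-14,F=16)
f,T,p=look("staple_box",np.array([.037,.062,.031]),[181,-47,0]); save(f,"p4.png",cv2.resize(f["img"][60:320,150:440],None,fx=2.3,fy=2.3)); print(get_state()["clock"])
for n,z in(("eraser_mid",.006),("staple_remover_mid",.01)):
    ft=grab_frame("top")
    for d in tip_of("top",n)[:1]: print(n,to_world(ft,cam_pose(ft),d["centre"],z)[0].round(3))
for nm,x,y in(("clip uphill top edge",147,38.5),("staple",163,-47)):
    h=20 if nm[0]=="c" else 31
    print(nm,"expected px in crop",((to_px(f,T,[cp(x,y-20,h),cp(x,y+20,h)])-[150,60])*2.3).round(0).tolist())
```

```text
start [ 60.  -46.8 -13.4] [-0.5 -0.1  0.4]
push True [153.3 -47.3 -15.1] [ 0.3 -0.3 -0.3]
staple_box in tray [ 1.7981e+02 -4.9610e+01  1.2000e-01] iou 0.559
46.9417
eraser_mid [0.456 0.484 0.006]
staple_remover_mid [0.596 0.496 0.01 ]
clip uphill top edge expected px in crop [[400.0, 254.0], [407.0, 190.0]]
staple expected px in crop [[415.0, 386.0], [423.0, 328.0]]
```

View pics/p4.png

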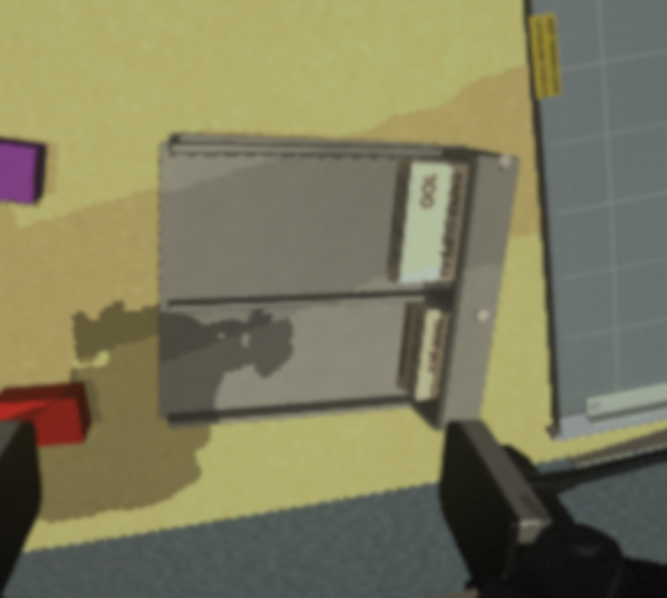

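Both uphill edges sit where they should: clip edge at about (402,254) to (409,190) against an expected (400,254) to (407,190), staple edge at about (415,386) to (422,328) against (415,386) to (423,328). The gripper is clear, so I'm handing in.

```bash
python3 -c "
from cell import *
sign_off()"
```

```text
the job is handed in; nothing more can be done
```

Both boxes are in the tray and pushed home, clips in the wide lane and staples in the narrow one. I handed the job in at about 47 s, and no verdict is reported.

**Last checks:**
- **Pushes:** both ended on force contact at 137 and 153 mm down the slope. With the boxes home I expected 136 and 152 mm.
- **Final picture:** both uphill edges match the expected home positions to about 2 pixels. Both boxes look flat and square in their lanes, and the gripper is clear.
- **Bystanders:** the eraser and the staple remover are within 5 mm of where they were first seen, which is within measurement error.

**What went wrong or disagreed:**
- **Missed grasps:** the first two attempts on the clip box closed above it, because the fingertips end about 25 mm short of the reported tool point. I found this by touching the box top and corrected for it.
- **Staple set-down:** the descent stopped on force about 6 mm high, so the box was let go there. It landed flat in its lane.
- **Outline fits:** with the boxes half hidden by the hood, the fits are weak (overlap 0.76 for clips, 0.56 for staples). The staple fit's 0.12 rad yaw disagrees with the edge in the picture, which looks within about 2 degrees of square.

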